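# Close and tuck the readout's battery door

## Task

Close the battery door of the grey readout: fold the sprung door down over the cells with your fingertips, and while it is held down push it along by its thumb catch until its free edge is tucked fully home beneath the retaining lip, then let go. Touch only the outside of the door, never its inner face, pinch and lift nothing, and leave the cells in their wells and the other things where they lie.

Things in the scene. Friction and masses are not known exactly. Their poses are not given: they have to be found in the camera images.
- readout: grey bench measuring readout, fixed to the bench. Housing 170 (x) x 130 (y) x 46 mm high; origin on the bench under it, the housing spans x -85..85, y -60..70 mm; z up. x -85..-27 is the front strip with display and round keys; behind it is the open battery compartment (x -25..79, y -42..47) with four AA cells. The door is hinged along the +y side of the compartment; the retaining lip runs along its -y side.
- door_hinge (a joint): door's hinge angle in rad: 0 = door lying level over the compartment (outer face 46 mm above the bench), positive = open (1.57 upright, more leans out over the +y side), stop at -0.08. A light spring lifts the door toward 1.75 whenever nothing holds it down (about 0.08 N m at 0, 0.02 N m of friction, so it comes to rest between about 1.1 and 2), so it only stays shut once its edge is under the lip, where it then rests at about +0.025.
- door_slide (a joint): travel of the door in its slotted hinge, along the door away from the hinge, in m: 0 = drawn back (start), 0.012 = stop, fully home. Stiff: takes about 4 N to move and stays where left. With the door level, 3 mm of travel brings the edge to the lip, 12 mm puts it 9 mm under. If slid out before it is folded level, the door lands on top of the lip.
- hinge_line (a point): middle of the hinge line, fixed to the readout at x 27, y 42, z 44 mm in its frame; axes as the readout's. The hinge runs along the readout's x.
- lip_nose (a point): middle of the front edge of the fixed retaining lip, at x 27, y -31 mm in the readout's frame, at the height of the lip's underside, z 48 mm. The lip is 112 mm long along x; its top is 54.5 mm up; beneath the nose a 35 degree lead-in rises from the underside to 51.5 mm.
- door_edge (a point): middle of the door's free edge on the outer face, 70 mm from the hinge line at slide 0; moves with the door. Door is 98 mm wide (along the hinge) and 4.5 mm thick, its outer face lies 2 mm outside the hinge line. Its z axis is the outward normal of the outer face; its -y axis points from hinge to free edge.
- catch_foot (a point): on the door's outer face, at the foot of the steep side of the thumb catch: a ridge 60 mm long parallel to the hinge, centred on the door, 8 mm high, 43 mm from the hinge line; steep face toward the hinge (to push against), ramp down to 55 mm from the hinge on the lip side. Between hinge and catch the outer face is flat. Axes as door_edge.
- liner: thin steel sheet 94 x 63 mm that covers the inside face of the door; fingers must not touch it. Origin on the hinge line.
- cell_0: AA cell, 16 mm thick, 50 mm long, lying loose in its well of the battery compartment, at x -12, y 3 mm in the readout's frame; origin under its middle, 19 mm above the bench. Leave it.
- cell_1: AA cell, 16 mm thick, 50 mm long, lying loose in its well of the battery compartment, at x 14, y 3 mm in the readout's frame; origin under its middle, 19 mm above the bench. Leave it.
- cell_2: AA cell, 16 mm thick, 50 mm long, lying loose in its well of the battery compartment, at x 40, y 3 mm in the readout's frame; origin under its middle, 19 mm above the bench. Leave it.
- cell_3: AA cell, 16 mm thick, 50 mm long, lying loose in its well of the battery compartment, at x 66, y 3 mm in the readout's frame; origin under its middle, 19 mm above the bench. Leave it.
- tweezers: steel tweezers 125 mm long, 9 mm high, lying beside the hinge side of the readout; loose bystander, origin at the centre of its underside. Leave it.
- screwdriver: red-handled screwdriver 167 mm long, lying beside the lip side; loose bystander, origin at the centre of its underside. Leave it.
- marker_pen: black marker 128 mm long, lying beyond the screwdriver; loose bystander, origin at the centre of its underside. Leave it.
- loupe: black loupe, 31 mm wide and high, behind the readout; loose bystander, origin at the centre of its underside. Leave it.
- gauge_block_0: steel gauge block 30 x 15 x 18 mm, behind the readout; loose bystander, origin at the centre of its underside. Leave it.
- vial_a: white lidded pot, 34 mm wide, 28 mm high, behind the readout; loose bystander, origin at the centre of its underside. Leave it.
There are look-alikes about, which are no part of the job. Leave any white or yellow look-alike of the cell_2 alone.

How it is judged (in metres and radians):
On the way, in this order (a step that is already met when the one before it is completed fails the run):
1. the door is folded down over the compartment (value of joint door_hinge below 0.25 rad), for 0.1 s.
2. its edge is tucked home beneath the lip (value of joint door_slide above 0.009 m and value of joint door_hinge below 0.07 rad), for 0.2 s.
At the end, for the whole second after the job is handed in: The door stays shut by itself: slid at least 9 of its 12 mm under the lip, hinge angle below 0.07 rad, at rest, with the cells in their wells (all of step 2 and velocity of joint door_slide between -0.005 and 0.005 m/s and not (z of any of cell_0, cell_1, cell_2, cell_3 in the frame of readout above 0.03 m)); the robot touches nothing.
It fails at once if the inner face of the door is touched (as in a pinch) (contact force between the fingers and liner above 0.5 N).
It fails at once if a cell is lifted out of its well (z of any of cell_0, cell_1, cell_2, cell_3 in the frame of readout above 0.03 m).
It fails at once if a bystander is moved more than 20 mm (distance of any of tweezers, screwdriver, marker_pen, loupe, gauge_block_0, vial_a from where it was at the start of the episode above 0.02 m).
It also fails if it takes over 38 s, if anything falls off the work surface, if the arm or the gripper's body presses on something with over 40 N, if the wrist force passes 120 N, or if a joint passes its speed limit or range.

## Robot

A 6-joint arm with a two-finger parallel gripper is mounted at the origin on a cart in front of the work surface, level with it; the furniture and walls round the work are solid. World frame = base frame: x ahead of the robot, y to its left, z up, the work surface at z = 0. Lengths are in mm, angles in rad, forces in N, time in s.
With the tool pointing down it reaches from about 275 to 1000 mm from the base axis. Payload 8.4 kg.
Tool frame: the origin (TCP) lies on the centre line of the jaws, within the pads' length; the fingertips stand 17 mm ahead of it and the grasp point (between the pads) lies 2 mm behind it; z points along the fingers, y is the direction in which the jaws open and shut (so a half turn about z gives the same grasp; the last joint's range is limited). The gripper opens to 85 mm and grips with 20 to 120 N. Pads are 22 mm wide; open, the fingers measure 114 mm over their backs; the gripper's body (76 mm by 85 mm) begins 54 mm behind the grasp point. The pads swing forward as they close: fully open they stand 13 mm farther back than shut.
Start: joints at [1.228, 0.353, 1.633, -0, 1.155, -0.002], TCP at [208.899, 589.058, 248.281] pointing down, gripper open.
Joint ranges: [-2.63, 2.63], [-0.92, 2.1], [0.06, 2.66], [-1.3, 4.44], [0, 2.69], [-3.02, 3.02]. Speed limits (rad/s): [2.22, 2.22, 2.79, 3.14, 3.14, 3.14].

## Interface

Orientations are given as [roll, pitch, yaw] about the fixed x, y, z axes, in that order (R = Rz(yaw) Ry(pitch) Rx(roll)).
In Python, from rig import r, vision, ticket gives the robot as it stands.
- The arm moves only by the tool move_arm, never from a script. Its argument "plan" is a list of rows, each a list of 3 entries, a list of its own where there are three numbers: the shift along the tool's x, y, z in m, then the turn about the tool's z in degrees, then the opening in per cent of the stroke, from 0 (shut) to 100 (fully open). A call has 1 to 5 rows; each row shifts and turns the commanded pose from where the row before left it, along the tool's axes as they then stand; what a row does not reach is not made up. A row lasts 1/12 s, in which the tool goes at most 41.7 mm and 7.16 degrees, less where a joint would pass 70% of its speed; a pose out of reach is approached as far as the arm can. A call with a gripper value outside its range is refused whole. The fingers move at their own pace and stop on an object; "grip_force" is the grip in N (left out, the last holds). Time passes only in rows, so rows that do not move let the fingers close. It gives the time, the measured TCP pose, the force and the opening at its end, in the units of the state.
- r.sense(): the state, without advancing time (a new reading comes with each control period).
- vision.grab_frame(name): name is "scene" or "top" or "wrist"; returns (picture, depth): 480x640x3 uint8, red, green, blue; 480x640 float32, mm along the optical axis (not along the pixel's ray), 0 where there is no reading.
- vision.calibration(name): a dict with "intrinsics" (3x3 intrinsics, pixels), "dist" ([k1, k2, p1, p2, k3] as OpenCV has them; the pictures are not rectified), "rvec" (rotation vector, rad) and "tvec" (3), from world to camera coordinates, as OpenCV has them. Camera axes: x right, y down, z forward; pixel columns grow to the right and rows downward; lengths in mm; the calibration is good to about 2 mm. A picture is of the moment at which its call begins: read the wrist's pose just before it. calibration takes no time and is no camera call; for the wrist camera it gives the pose at the moment of the call.
- ticket.sign_off(): hands the job in, once; it reports no verdict.
The state is a dict: "clock": time; "qpos": joint angles; "qvel": joint speeds; "joint_efforts": joint torques, N m; "eef_pos": TCP position; "tcp_rot": TCP orientation; "contact_force": force on the tool from outside, world axes, zero at the start; "wrist_torque": the same for the moment, N m; "opening": opening from 0.0 (shut) to 1.0 (fully open).
Only numpy, scipy, OpenCV 4.12 (cv2) and the standard library are available. Lean on these libraries where they do the work, as an engineer would, in place of code of your own. Each camera call takes 0.05 s, during which the arm holds its last target. There are 200 camera calls.

## Working session

There is one attempt and no reset: what is moved stays moved. The work goes in short steps, Python scripts to look and compute and a tool call to move; the robot and the scene stay as the last step left them, time stands still between calls to the robot, and variables do not carry over. Pictures are saved under pics/ and viewed, on a budget of 10 in all, crops included, one or two more only if the job needs it, and the job is handed in when it is done.

Besides the shell and the picture viewer there is one more tool, called after ">>>" as name(argument=value, ...) on one line, values as JSON. move_arm: Moves the arm, as the interface text tells. Its arguments: {"type":"object","properties":{"plan":{"type":"array","items":{"type":"array"}},"grip_force":{"type":"number"}},"required":["plan"]}

```bash
ls; mkdir -p pics; cat > h.py <<'E'
import numpy as np, cv2
from rig import r, vision, ticket
def cal(n):
    c=vision.calibration(n); K=np.array(c["intrinsics"],float); d=np.array(c["dist"],float)
    R=cv2.Rodrigues(np.array(c["rvec"],float))[0]; t=np.array(c["tvec"],float).ravel()
    return K,d,R,t
def ray(n,uv,c=None):
    K,d,R,t=c or cal(n)
    p=cv2.undistortPoints(np.array(uv,float).reshape(-1,1,2),K,d).reshape(-1,2)
    return -R.T@t, np.c_[p,np.ones(len(p))]@R
def onz(n,uv,z,c=None):
    o,D=ray(n,uv,c); return o+D*((z-o[2])/D[:,2])[:,None]
def depthpts(n,uv,dep,c=None):
    o,D=ray(n,uv,c); return o+D*np.array([dep[int(round(v)),int(round(u))] for u,v in uv])[:,None]
def proj(n,P,c=None):
    K,d,R,t=c or cal(n); return cv2.projectPoints(np.array(P,float),cv2.Rodrigues(R)[0],t,K,d)[0].reshape(-1,2)
E
python3 - <<'E'
from h import *
for n in("top","scene"):
    im,d=vision.grab_frame(n); cv2.imwrite(f"pics/{n}0.png",im[:,:,::-1]); np.save(f"{n}0.npy",d)
    K,dd,R,t=cal(n); print(n,-R.T@t,R[2],K[0,0])
s=r.sense();print({k:np.round(v,3) for k,v in s.items()})
E
```

```text
pics
top [383.63964841 180.40130243 944.27287478] [ 0.19312055  0.00904768 -0.98113332] 611.8981684326884
scene [-120.99310713  646.67973523  494.57745326] [ 0.74066935 -0.49319934 -0.4562492 ] 523.061298601109
{'clock': np.float64(0.1), 'qpos': array([ 1.228,  0.354,  1.634,  0.   ,  1.155, -0.002]), 'qvel': array([-0.003, -0.002, -0.002,  0.001, -0.   ,  0.   ]), 'joint_efforts': array([ 0.0000e+00, -6.0636e+01, -3.4282e+01,  0.0000e+00,  4.0000e-03,
       -0.0000e+00]), 'eef_pos': array([208.753, 588.677, 247.629]), 'tcp_rot': array([-3.14 , -0.   ,  2.801]), 'contact_force': array([0.214, 0.489, 0.321]), 'wrist_torque': array([ 0.018, -0.05 ,  0.037]), 'opening': np.float64(0.999)}
```

View pics/top0.png

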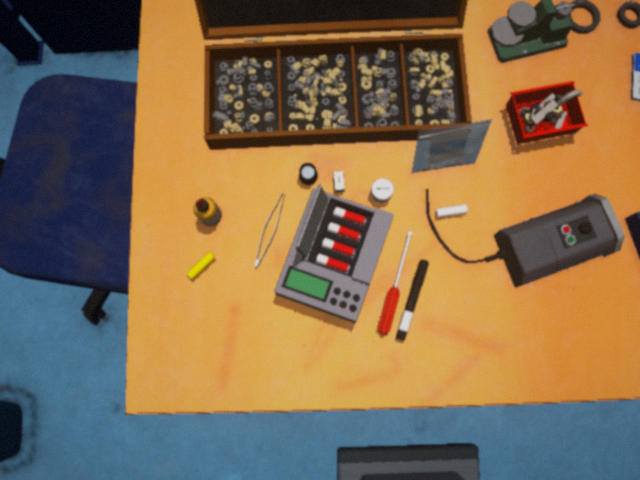

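View pics/scene0.png

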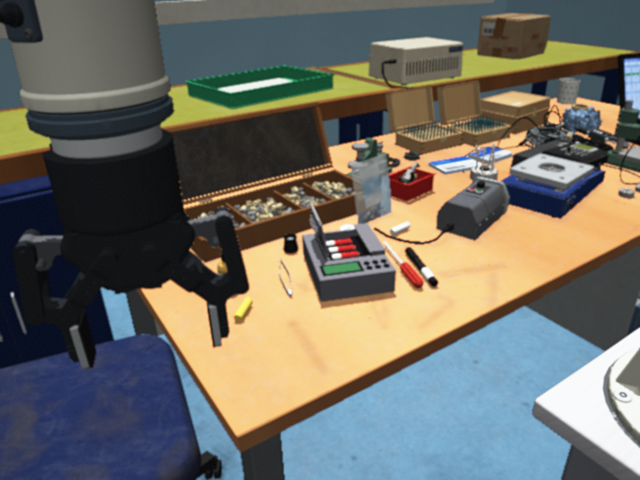

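```bash
python3 - <<'E'
import cv2
im=cv2.imread("pics/top0.png")[175:335,225:435]
cv2.imwrite("pics/crop1.png",cv2.resize(im,None,fx=3.75,fy=3.75,interpolation=cv2.INTER_CUBIC))
E
```

```text
(no output)
```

View pics/crop1.png

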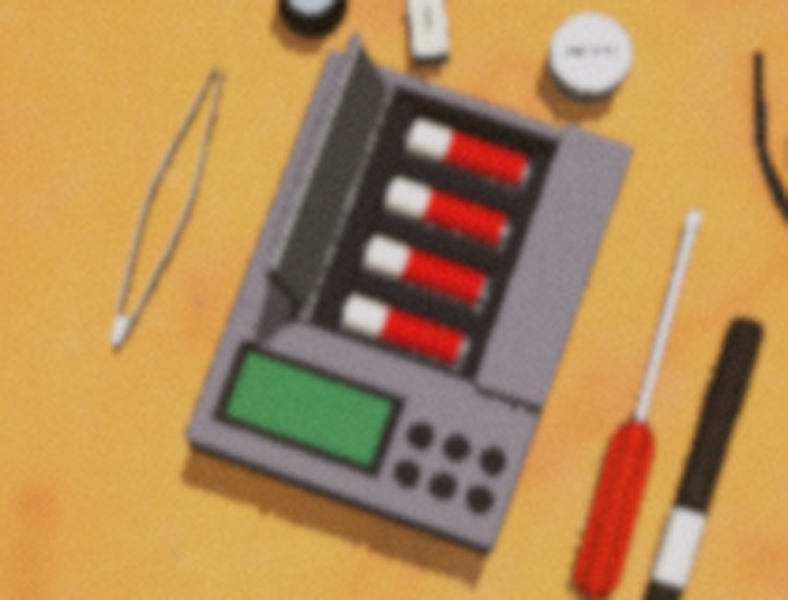

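```bash
python3 - <<'E'
from h import *
c=np.array([[190,437],[490,548],[335,55],[632,150]])/3.75+[225,175]
M=np.array([[-85,70],[-85,-60],[85,70],[85,-60]],float)
W=np.vstack([onz("top",c[:3],46),onz("top",c[3:],54.5)])
print(W.round(1))
A=[];b=[]
for m,w in zip(M,W): A+=[[m[0],-m[1],1,0],[m[1],m[0],0,1]];b+=[w[0],w[1]]
s=np.linalg.lstsq(np.array(A),np.array(b),rcond=None)[0]; print("scale",np.hypot(s[0],s[1]),"yaw",np.arctan2(s[1],s[0]),s[2:])
print((np.array(A)@s-b).round(1))
y=np.arctan2(s[1],s[0]);C,S=np.cos(y),np.sin(y);T=np.array([s[2],s[3],0]);R=np.array([[C,-S,0],[S,C,0],[0,0,1]])
np.savez("pose.npz",R=R,T=T)
for n in("top","scene"):
    d=np.load(n+"0.npy"); v,u=np.mgrid[0:480,0:640]; uv=np.c_[u.ravel(),v.ravel()]; o,D=ray(n,uv)
    dz=d.ravel(); P=((o+D*dz[:,None])-T)@R; ok=dz>0
    def st(nm,x0,x1,y0,y1,z0,z1):
        m=ok&(P[:,0]>x0)&(P[:,0]<x1)&(P[:,1]>y0)&(P[:,1]<y1)&(P[:,2]>z0)&(P[:,2]<z1)
        print(n,nm,m.sum(),P[m].mean(0).round(1) if m.any() else None,P[m].min(0).round(1) if m.any() else None,P[m].max(0).round(1) if m.any() else None); return P[m]
    st("front",-80,-35,-50,60,35,60); st("lip",0,75,-56,-36,40,70); st("house",-120,120,-100,100,38,50)
    q=st("door",-15,70,25,140,62,130)
    for z in range(62,125,8):
        k=q[(q[:,2]>z)&(q[:,2]<z+8)]
        if len(k): print(z,len(k),k.mean(0).round(1))
E
```

```text
[[491.1 262.7  46. ]
 [444.3 146.2  46. ]
 [645.3 202.   46. ]
 [600.   84.3  54.5]]
scale 0.9756760887993008 yaw -0.3759170070587857 [543.3940951  169.26872453]
[ 0.3  0.5  0.4 -1.   0.3  0.3 -1.   0.1]
top front 2249 [-57.7   4.8  46.5] [-80.  -50.   40.5] [-35.   60.   55.3]
top lip 668 [ 37.2 -46.   54.3] [  0.2 -56.   49.9] [ 75.  -36.   58.9]
top house 4111 [-38.   12.4  46. ] [-83.7 -58.4  38. ] [85.3 71.9 50. ]
top door 773 [27.2 50.3 93.6] [-14.9  43.1  62.1] [ 69.6  61.1 115.7]
62 88 [26.3 44.8 66.1]
70 82 [25.4 46.1 73.9]
78 93 [28.7 47.9 82.1]
86 112 [25.9 51.  89.7]
94 93 [28.1 50.2 97.8]
102 109 [ 29.5  52.  106.6]
110 196 [ 26.6  54.4 112.5]
scene front 888 [-59.2   5.3  47.5] [-79.9 -49.9  44.3] [-35.   59.8  50.8]
scene lip 198 [ 36.8 -45.8  55.5] [  0.5 -56.   52.7] [ 74.7 -36.   58. ]
scene house 2359 [-35.9  15.9  46. ] [-89.3 -60.3  38. ] [85.8 70.5 50. ]
scene door 228 [19.3 54.4 97.5] [-14.9  47.1  62.2] [ 69.3  59.7 114.8]
62 11 [ 9.4 47.6 65.5]
70 10 [ 3.1 49.  73.7]
78 7 [-6.4 50.2 81.9]
86 54 [16.  57.2 90. ]
94 67 [22.9 55.1 97.4]
102 17 [ 26.6  54.4 105.8]
110 62 [ 23.5  53.8 113.1]
```

>>> move_arm(plan=[[[-0.037,-0.015,0],0,0],[[-0.037,-0.015,0],0,0],[[-0.038,-0.015,0],0,0],[[-0.037,-0.014,0],0,0],[[-0.037,-0.015,0],0,0]], grip_force=40)

```text
clock: 0.52
eef_pos: [360.4, 455.7, 248.0]
tcp_rot: [-3.141, -0.0, 2.801]
contact_force: [1.4, 0.5, 0.1]
opening: 0.304
```

>>> move_arm(plan=[[[-0.037,-0.015,0],0,0],[[-0.038,-0.014,0],0,0],[[-0.037,-0.015,0],0,0],[[-0.037,-0.014,0],0,0],[[-0.038,-0.015,0],0,0]])

```text
clock: 0.93
eef_pos: [512.3, 324.3, 248.1]
tcp_rot: [-3.141, -0.0, 2.801]
contact_force: [0.1, 0.7, -0.3]
opening: -0.0
```

>>> move_arm(plan=[[[-0.037,-0.014,0],0,0],[[-0.038,-0.014,0],0,0],[[-0.037,-0.015,0],0,0],[[0,0,0],7,0],[[0,0,0],7,0]])

```text
clock: 1.35
eef_pos: [604.0, 245.7, 247.5]
tcp_rot: [-3.141, -0.0, 2.548]
contact_force: [-0.5, 0.1, -0.8]
opening: -0.001
```

>>> move_arm(plan=[[[0,0,0],7.1,0],[[0,0,0],7.1,0],[[0,0,0],7.1,0],[[0,0,0],7.1,0],[[0,0,0],7.1,0]])

```text
clock: 1.77
eef_pos: [602.3, 247.7, 247.8]
tcp_rot: [-3.141, 0.0, 1.931]
contact_force: [-1.1, 0.6, 0.6]
opening: 0.003
```

>>> move_arm(plan=[[[0,0,0],7.1,0],[[0,0,0],7.1,0],[[0,0,0],7.1,0],[[0,0,0],7.1,0],[[0,0,0],7.1,0]])

```text
clock: 2.18
eef_pos: [602.2, 247.8, 247.8]
tcp_rot: [-3.141, 0.001, 1.311]
contact_force: [0.2, -0.0, -0.6]
opening: -0.005
```

>>> move_arm(plan=[[[0,0,0],7,0],[[0,0,0],0,0],[[0,0,0],0,0]])

```text
clock: 2.43
eef_pos: [602.3, 247.8, 247.9]
tcp_rot: [-3.141, 0.0, 1.199]
contact_force: [0.1, 0.2, -0.1]
opening: 0.001
```

```bash
python3 - <<'E'
from h import *
im,d=vision.grab_frame("wrist"); c=cal("wrist")
P=np.load("pose.npz");R,T=P["R"],P["T"]
b=im[:,:,::-1].copy()
M=np.array([[-85,70,46],[-85,-60,46],[85,70,46],[85,-60,54.5],[27,42,44],[27,-31,48],[27,58.6,113]],float)
for p in proj("wrist",M@R.T+T,c): cv2.circle(b,tuple(int(x) for x in p),4,(255,0,255),1)
cv2.imwrite("pics/w1.png",b)
s=r.sense()["eef_pos"]; print("tcp in readout",((np.array(s)-T)@R).round(1))
v,u=np.mgrid[0:480,0:640]; o,D=ray("wrist",np.c_[u.ravel(),v.ravel()],c); dz=d.ravel()
Q=((o+D*dz[:,None])-T)@R; ok=dz>0
for z in range(50,125,8):
    k=Q[ok&(Q[:,0]>-15)&(Q[:,0]<70)&(Q[:,1]>25)&(Q[:,1]<80)&(Q[:,2]>z)&(Q[:,2]<z+8)]
    if len(k): print(z,len(k),k.mean(0).round(1))
E
```

```text
tcp in readout [ 26.   94.7 248. ]
50 133 [28.6 47.5 52.3]
58 61 [30.2 49.2 62.2]
66 60 [29.6 50.6 70.1]
74 74 [31.6 51.9 78.1]
82 331 [27.2 59.  87.6]
90 859 [27.2 58.1 94.4]
98 519 [ 26.9  56.3 100.9]
106 1063 [ 27.4  56.  111.7]
114 57 [ 29.   56.5 114.3]
```

View pics/w1.png

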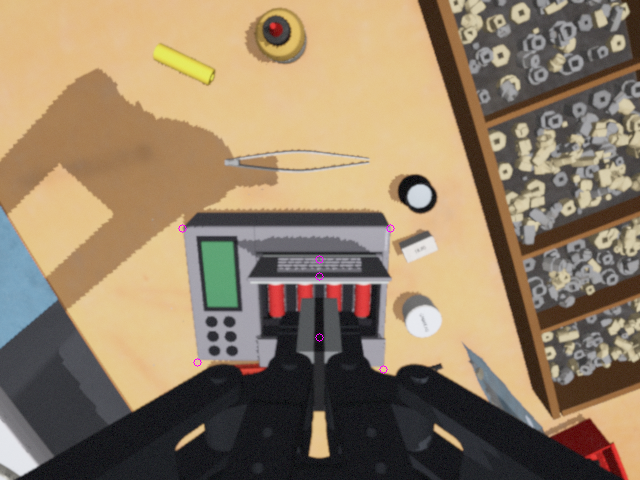

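>>> move_arm(plan=[[[0,0.001,0.04],0,0],[[0,0,0.04],0,0],[[0,0,0.04],0,0],[[0,0,0.04],0,0],[[0,0,0],0,0]])

```text
clock: 2.9
eef_pos: [598.5, 245.5, 80.5]
tcp_rot: [-3.133, 0.008, 1.199]
contact_force: [-2.1, -1.8, 0.5]
opening: -0.001
```

>>> move_arm(plan=[[[-0.01,0,0],0,0],[[-0.01,0,0],0,0],[[-0.01,0,0],0,0],[[-0.01,0,0],0,0],[[0,0,0],0,0]])

```text
clock: 3.32
eef_pos: [588.9, 208.5, 90.5]
tcp_rot: [3.14, -0.001, 1.194]
contact_force: [-1.2, -0.3, -0.4]
opening: -0.001
```

>>> move_arm(plan=[[[-0.01,0,0],0,0],[[-0.009,0,0],0,0],[[0,0,0],0,0],[[0,0,0],0,0]])

```text
clock: 3.65
eef_pos: [581.6, 192.0, 88.5]
tcp_rot: [-3.141, 0.0, 1.194]
contact_force: [-0.6, 0.6, -0.1]
opening: 0.001
```

```bash
python3 - <<'E'
from h import *
im,d=vision.grab_frame("scene"); 
b=cv2.resize(im[180:320,260:440,::-1],None,fx=4,fy=4,interpolation=cv2.INTER_CUBIC)
cv2.imwrite("pics/s2.png",b)
P=np.load("pose.npz");R,T=P["R"],P["T"]
s=r.sense(); print(((np.array(s["eef_pos"])-T)@R).round(1), np.array(s["contact_force"])@R)
E
```

```text
[27.2 35.6 88.4] [-0.18665514 -0.63912179 -0.0673518 ]
```

View pics/s2.png

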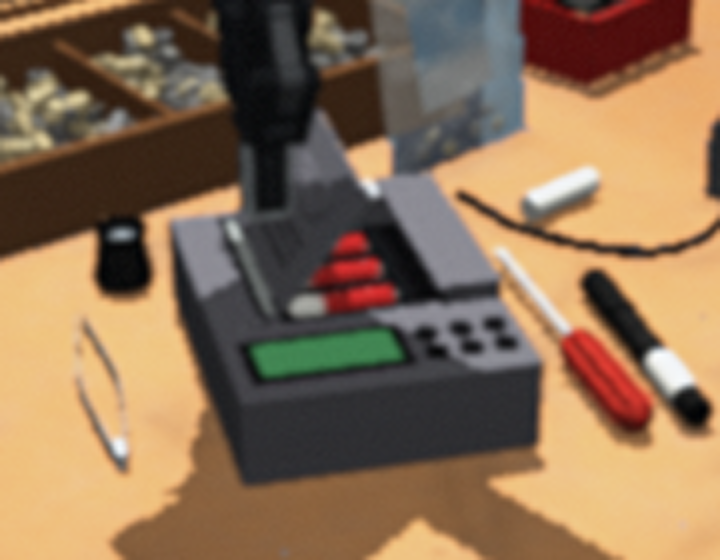

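>>> move_arm(plan=[[[-0.005,0,0.003],0,0],[[-0.004,0,0.004],0,0],[[-0.003,0,0.004],0,0],[[-0.002,0,0.005],0,0],[[-0.001,0,0.004],0,0]])

```text
clock: 4.12
eef_pos: [576.2, 178.2, 67.7]
tcp_rot: [3.142, 0.0, 1.195]
contact_force: [1.5, -1.6, 2.9]
opening: 0.001
```

>>> move_arm(plan=[[[-0.001,0,0.003],0,0],[[0,0,0.001],0,0],[[0,0,0],0,0]])

```text
clock: 4.37
eef_pos: [575.6, 177.6, 63.8]
tcp_rot: [-3.141, 0.001, 1.195]
contact_force: [1.3, -0.2, 1.8]
opening: -0.0
```

```bash
cat > st.py <<'E'
from h import *
import sys
P=np.load("pose.npz");R,T=P["R"],P["T"]
s=r.sense(); print(s["clock"],((np.array(s["eef_pos"])-T)@R).round(1), (np.array(s["contact_force"])@R).round(1))
if len(sys.argv)>1:
    im,d=vision.grab_frame("scene")
    cv2.imwrite(f"pics/{sys.argv[1]}.png",cv2.resize(im[180:320,260:440,::-1],None,fx=4,fy=4,interpolation=cv2.INTER_CUBIC))
    for n in("scene","top"):
        if n=="top": im,d=vision.grab_frame("top")
        v,u=np.mgrid[0:480,0:640]; o,D=ray(n,np.c_[u.ravel(),v.ravel()]); dz=d.ravel(); Q=((o+D*dz[:,None])-T)@R
        for y in range(-46,50,8):
            for x0,x1 in((-17,3),(52,72)):
                k=Q[(dz>0)&(Q[:,0]>x0)&(Q[:,0]<x1)&(Q[:,1]>y)&(Q[:,1]<y+8)&(Q[:,2]<75)&(Q[:,2]>10)]
                if len(k): print(n,y,x0,len(k),np.median(k[:,2]).round(1),end=' | ')
            print()
E
python3 st.py s3
```

```text
4.3667 [26.9 19.5 63.8] [1.3 0.3 1.8]
scene -46 -17 32 54.7 | scene -46 52 27 55.4 | 
scene -38 -17 25 55.4 | scene -38 52 25 55.4 | 
scene -30 -17 19 48.3 | scene -30 52 16 48.6 | 
scene -22 -17 25 48.6 | scene -22 52 21 48.5 | 
scene -14 -17 30 48.6 | scene -14 52 7 48.6 | 
scene -6 -17 38 48.8 | scene -6 52 6 54.0 | 
scene 2 -17 23 47.9 | 
scene 10 -17 26 47.6 | 
scene 18 -17 24 47.7 | scene 18 52 7 47.6 | 
scene 26 -17 28 47.1 | scene 26 52 23 46.9 | 
scene 34 -17 24 46.2 | scene 34 52 15 46.7 | 
scene 42 -17 21 46.2 | scene 42 52 25 46.6 |
```

View pics/s3.png

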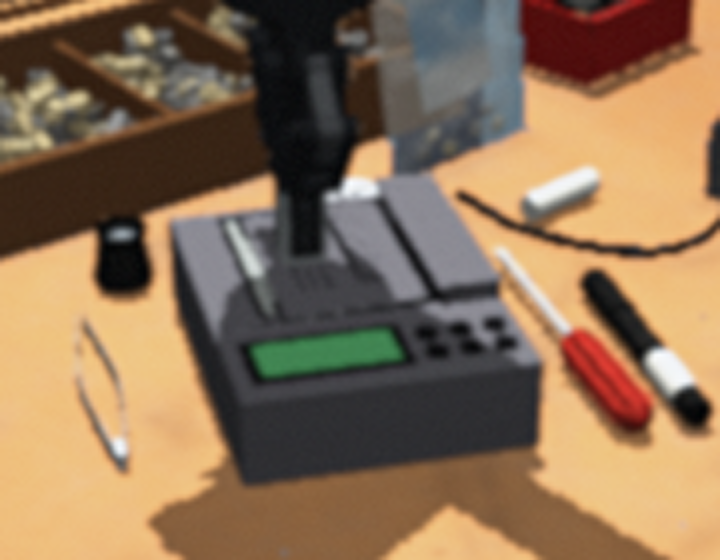

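>>> move_arm(plan=[[[0,0,0.0015],0,0],[[-0.003,0,0],0,0],[[-0.003,0,0],0,0],[[-0.002,0,0],0,0],[[0,0,0],0,0]])

```text
clock: 4.88
eef_pos: [572.7, 169.9, 62.8]
tcp_rot: [-3.141, 0.0, 1.195]
contact_force: [-0.1, -1.7, 1.1]
opening: -0.0
```

```bash
python3 st.py
```

```text
4.8833 [27.  11.3 62.8] [ 0.5 -1.6  1.1]
```

>>> move_arm(plan=[[[-0.002,0,0.0005],0,0],[[-0.003,0,0.0005],0,0],[[-0.003,0,0],0,0],[[-0.003,0,0],0,0],[[0,0,0],0,0]])

```text
clock: 5.3
eef_pos: [568.8, 159.6, 61.8]
tcp_rot: [3.142, 0.0, 1.195]
contact_force: [0.4, 1.7, 2.5]
opening: 0.002
```

```bash
python3 st.py s4
```

```text
5.3 [27.2  0.3 61.8] [-0.3  1.7  2.5]
scene -46 -17 24 55.5 | scene -46 52 21 55.1 | 
scene -38 -17 38 54.3 | scene -38 52 35 53.9 | 
scene -30 -17 24 44.8 | scene -30 52 13 45.2 | 
scene -22 -17 35 45.6 | 
scene -14 -17 33 45.7 | 
scene -6 -17 25 45.2 | 
scene 2 -17 24 45.4 | scene 2 52 15 45.6 | 
scene 10 -17 23 46.0 | scene 10 52 19 46.3 | 
scene 18 -17 28 46.3 | scene 18 52 34 45.3 | 
scene 26 -17 13 36.5 | scene 26 52 6 34.0 | 
scene 34 -17 18 44.8 | scene 34 52 7 46.0 | 
scene 42 -17 22 46.4 | scene 42 52 20 46.7 | 










top 34 -17 13 36.5 | 
top 42 -17 45 44.1 |
```

View pics/s4.png

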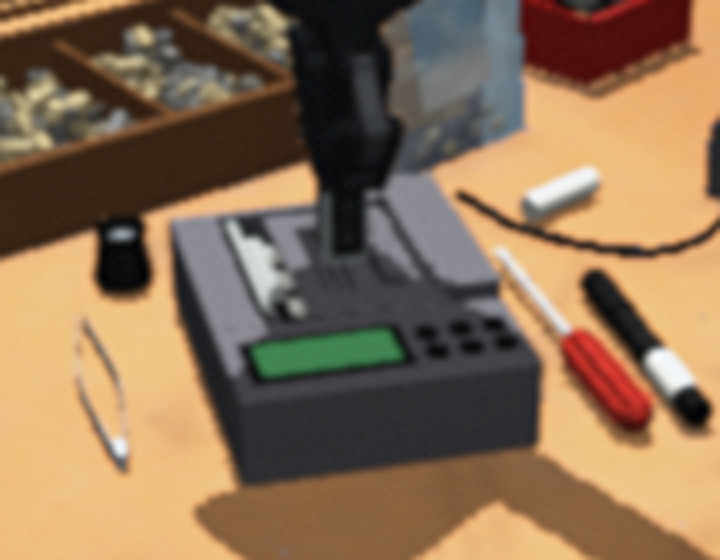

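The door is level and its edge has met the lip (catch about (340,270), gap opened at the hinge side). I'll push the rest of the way home.

>>> move_arm(plan=[[[-0.002,0,0],0,0],[[-0.0015,0,0],0,0],[[-0.001,0,0],0,0],[[0,0,0],0,0],[[0,0,0],0,0]])

```text
clock: 5.82
eef_pos: [568.5, 158.0, 62.2]
tcp_rot: [3.14, -0.004, 1.194]
contact_force: [2.6, 14.0, -1.6]
opening: -0.0
```

```bash
python3 st.py
```

```text
5.8167 [27.5 -1.3 62.2] [-2.7 14.  -1.6]
```

>>> move_arm(plan=[[[0.003,0,0],0,0],[[0.003,0,-0.001],0,0],[[0,0,-0.01],0,0],[[0,0,-0.03],0,0],[[0,0,-0.04],0,0]])

```text
clock: 6.23
eef_pos: [567.0, 160.4, 141.2]
tcp_rot: [-3.136, 0.005, 1.195]
contact_force: [0.4, 0.2, 0.1]
opening: -0.004
```

>>> move_arm(plan=[[[0.03,0,-0.03],0,0],[[0.04,0,0],0,0],[[0.04,0,0],0,0],[[0,0,0],0,0],[[0,0,0],0,0]])

```text
clock: 6.65
eef_pos: [609.8, 264.6, 172.6]
tcp_rot: [3.141, 0.0, 1.197]
contact_force: [-0.3, -0.3, -0.4]
opening: -0.0
```

```bash
python3 st.py s5; python3 - <<'E'
from h import *
im,d=vision.grab_frame("top")
cv2.imwrite("pics/t5.png",cv2.resize(im[175:335,225:435,::-1],None,fx=3.75,fy=3.75,interpolation=cv2.INTER_CUBIC))
E
```

```text
6.65 [ 26.7 113.1 172.6] [-0.2 -0.4 -0.4]
scene -46 -17 26 55.0 | scene -46 52 21 55.3 | 
scene -38 -17 35 54.7 | scene -38 52 27 55.1 | 
scene -30 -17 30 48.8 | scene -30 52 16 48.7 | 
scene -22 -17 36 49.4 | scene -22 52 7 52.6 | 
scene -14 -17 26 48.8 | scene -14 52 23 48.4 | 
scene -6 -17 29 47.9 | scene -6 52 22 48.2 | 
scene 2 -17 25 47.8 | scene 2 52 22 47.7 | 
scene 10 -17 26 47.6 | scene 10 52 17 47.9 | 
scene 18 -17 25 47.5 | scene 18 52 41 46.2 | 
scene 26 -17 12 37.0 | scene 26 52 7 35.5 | 
scene 34 -17 21 45.6 | scene 34 52 8 46.3 | 
scene 42 -17 21 46.5 | scene 42 52 25 46.3 |
```

View pics/s5.png

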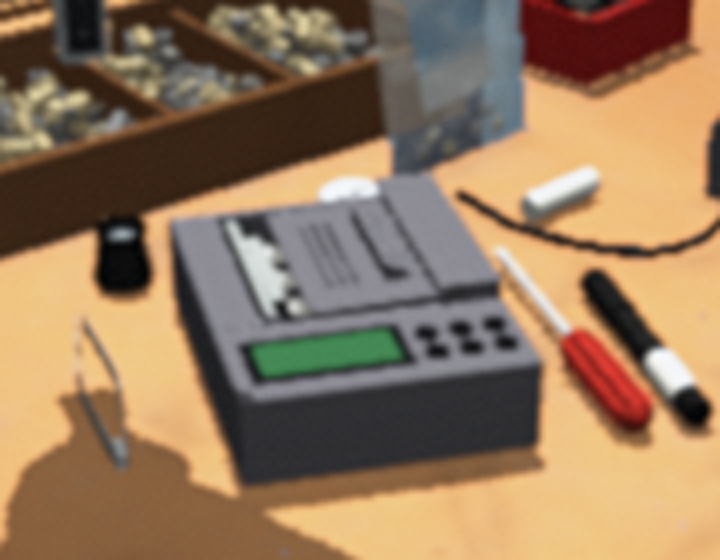

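The door stays shut by itself. I'll check the slide from the catch foot (dark steep face from about (352,212) to (388,272) in the crop) and the door's lip line.

```bash
python3 - <<'E'
from h import *
P=np.load("pose.npz");R,T=P["R"],P["T"]
f=lambda c,z:((onz("scene",np.array(c)/4+[260,180],z)-T)@R).round(1)
print("catch foot, expect y -1 -slide\n",f([[350,214],[384,275]],47.5)); print("lip nose top, expect -31\n",f([[382,198],[438,285]],54.5))
E
```

```text
catch foot, expect y -1 -slide
 [[ 63.4 -13.8  47.5]
 [  1.  -13.8  47.5]]
lip nose top, expect -31
 [[ 62.4 -29.1  54.5]
 [-26.  -30.9  54.5]]
```

View pics/t5.png

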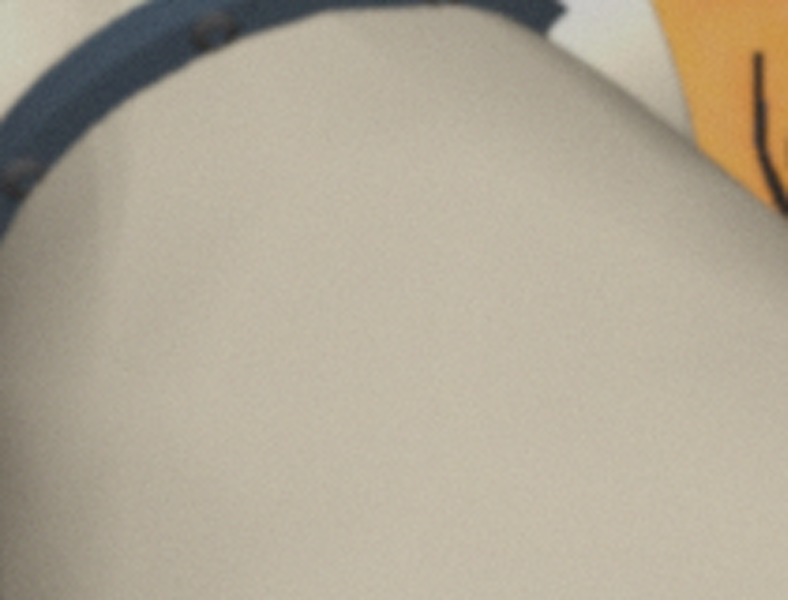

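The arm hides the readout in this top view. The scene camera puts the catch foot at y -13.8, which means a slide of about 12 mm, so the door is home.

```bash
python3 -c "
from rig import ticket
print(ticket.sign_off())"
```

```text
the job is handed in; nothing more can be done
None
```

The battery door is shut and the job is handed in, at about 6.7 s on the robot's clock. I folded the door down from outside with the closed fingertips, pushed it along by its catch until it stopped (about 14 N), then backed off and lifted clear.

**Last checks with the arm clear:**
- **Slide:** the scene camera puts the catch foot at y ≈ -13.8 mm, so the door has slid about 12 mm, give or take 2. The fingertip's final position gave about 11 mm, which agrees.
- **Angle:** depth readings show the door staying nearly level by itself, at roughly +0.03 rad, with its edge under the lip.
- **Contact:** the force on the tool reads about zero.
- **Bystanders:** the tweezers, screwdriver, marker and loupe look unmoved in the scene view. The pot is only partly visible there and the gauge block is hidden behind the readout, so I did not check those two.

**Not checked:**
- **Top camera:** the arm blocked it at the end, so it gave no second view of the slide, and I took the slide as home on the scene camera and fingertip alone.
- **Cells:** the shut door hides them, so I could not see them at the end; nothing touched them.

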